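# Third hand: hold the rail's end bracket against its sprung plunger

### The job

Be my third hand while I screw down the end of the low guard rail: grip the loose end bracket, stand it flat on the steel ledge at the rail's free end with its flat face square and centred on the sprung plunger and its screw foot pointing away from the rail, and push it straight along the rail until the plunger is about half-way in (about 8 N). Hold it there steadily for three seconds and finish while still gripping and pressing it, never letting go. Do not ram the plunger fully in, and leave the grinder, the jar and the mug where they stand.

Things in the scene. Friction and masses are not known exactly. Their poses are not given: they have to be found in the camera images.
- guard_rail: Low steel guard rail fixed to the ledge: a tube 20 mm thick, 260 mm long, centre line 45 mm up, on two posts with collars 32 mm across and feet 44 mm wide (the first foot begins 25 mm from the free end). Origin: on the ledge below the tube's free end. x runs from the free end along the tube to its other end, z up. A sprung plunger sticks out of the free end towards -x.
- plunger (a joint): How far the sprung plunger has been pushed into the tube, in m: 0 is fully out, 0.020 is fully in (hard stop). It moves along the rail's +x. The spring is soft and linear: 0.8 N for each mm, no preload, so half-way in (0.010) is 8 N. It springs back when released.
- plunger_pad (a point): Centre of the flat outer face of the plunger's black rubber pad (disc 30 mm in diameter, 8 mm thick, on a 12 mm rod), 45 mm above the ledge. With the plunger fully out it lies at x = -0.028 in the rail's frame; it moves with the plunger. Axes as the rail's: x points into the tube.
- bracket_mid (a point): Loose aluminium end bracket, about 300 g, standing upright at the start. Upright block 24 (x) by 44 (y) by 85 mm tall; at its bottom a screw foot 6 mm thick, 44 wide, reaching 65 mm from the block's centre to -x, with a thin rib. This point: centre of the block, 42.5 mm above the underside. x points out of the flat face, away from the foot; z up. Grip it from above across its 44 mm width.
- bracket_face (a point): Centre of the contact spot (a thin dark disc 32 mm across) on the bracket's flat face, 12 mm in +x from the block's centre and 45 mm above the underside; it is to meet the plunger pad's centre. Axes as the bracket's.
- bracket: The same loose end bracket; origin on its underside, directly below the centre of the upright block; axes as bracket_mid.
- grinder: Bystander: chrome press-top grinder, 52 mm in diameter, 125 mm tall. Origin at the centre of its underside.
- jar: Bystander: ceramic lidded jar, 80 mm in diameter, 96 mm tall. Origin at the centre of its underside.
- mug: Bystander: small enamel mug, 74 mm in diameter, 75 mm tall, with a side handle. Origin at the centre of its underside.
Mind the look-alikes: they are no part of the job. What is shaped like the bracket but blue is not meant.

How it is judged:
On the way:
1. the bracket, gripped and standing flat and square on the ledge, presses the plunger about half-way in, steadily for 2 s (value of joint plunger between 0.005 and 0.015 m and distance between bracket_face and plunger_pad below 0.009 m and angle between the x axis of bracket_face and the x axis of guard_rail, either way round below 0.15 rad and angle between bracket_mid's own z axis and vertical below 0.08 rad and height (world z) of bracket_mid below 0.0465 m and contact force between the fingers and bracket above 3 N and linear speed of bracket below 0.01 m/s), for 2 s.
At the end, for the whole second after the job is handed in: The fingers still grip the bracket (over 3 N); the plunger is 5 to 15 mm in (4 to 12 N); the contact spot's centre lies within 9 mm of the plunger pad's centre, the bracket is square to the rail within 0.15 rad, upright within 0.08 rad, its underside within 4 mm of the ledge, and it is at rest (all of step 1); the arm keeps its last pose, push and grip.
It fails at once if the plunger is rammed fully in (over 18.5 mm) (value of joint plunger above 0.0185 m).
It fails at once if the grinder, jar or mug is moved by more than 20 mm or tipped (distance of any of grinder, jar, mug from where it was at the start of the episode above 0.02 m or angle between any of grinder, jar, mug's own z axis and vertical above 0.3 rad).
It also fails if it takes over 40 s, if anything falls off the work surface, if the arm or the gripper's body presses on something with over 40 N, if the wrist force passes 120 N, or if a joint passes its speed limit or range.

### The arm

A 7-joint arm with a two-finger parallel gripper is mounted at the origin on the work surface. World frame = base frame: x ahead of the robot, y to its left, z up, the work surface at z = 0. Lengths are in m, angles in rad, forces in N, time in s.
With the tool pointing down it reaches from about 0.425 to 0.8 m from the base axis. Payload 8.3 kg.
Tool frame: the origin (TCP) lies midway between the tips of the shut fingers; the grasp point (between the pads) lies 19 mm behind it; y points along the fingers, x is the direction in which the jaws open and shut, and the axes are right-handed (so a half turn about y gives the same grasp; the last joint's range is limited). The gripper opens to 85 mm and grips with 20 to 120 N. Pads are 22 mm wide; open, the fingers measure 114 mm over their backs; the gripper's body (76 mm by 85 mm) begins 54 mm behind the grasp point. The pads swing forward as they close: fully open they stand 13 mm farther back than shut.
Start: joints at [-1.349, 0.383, 0.016, 1.37, -0.006, 1.388, -0.046], TCP at [0.176, 0.6, 0.231] pointing down, gripper open.
Joint ranges: [-2.95, 2.95], [-0.25, 2.06], [-1.52, 1.56], [0.18, 2.33], [-1.44, 4.58], [0.02, 2.06], [-3.01, 3.01]. Speed limits (rad/s): [2.39, 2.39, 3.01, 3.01, 3.14, 3.14, 3.14].

### API

Orientations are given as a unit quaternion [w, x, y, z].
In Python, from workcell import arm gives the robot as it stands. The module is installed in compiled form; this text tells all that it offers.
- The arm moves only by the tool apply_moves, never from a script. Its argument "commands" is a list of rows, each an object of numbers: "dx", "dy", "dz": the shift along the tool's x, y, z in cm; "ax", "ay", "az": the turn, a rotation vector about the tool's x, y, z in degrees; "fingers": the opening, from 0 (shut) to 1 (fully open). In form: [{"dx": .., "dy": .., "dz": .., "ax": .., "ay": .., "az": .., "fingers": ..}, ...]. A call has 1 to 12 rows; each row is the pose to reach, as a shift and turn from the pose commanded when the call began, along the tool's axes at that moment; what a row does not reach only later rows make up. A row lasts 1/12 s, in which the tool goes at most 41.7 mm and 7.16 degrees, less where a joint would pass 70% of its speed; a pose out of reach is approached as far as the arm can. A call with a gripper value outside its range is refused whole. The fingers move at their own pace and stop on an object; "squeeze" is the grip in N (left out, the last holds). Time passes only in rows, so rows that repeat a pose let the fingers close. It gives the time, the measured TCP pose, the force and the opening at its end, in the units of the state.
- arm.read_state(): the state, without advancing time (a new reading comes with each control period).
- arm.grab_frame(name): name is "scene" or "top"; returns a dict with "image" (384x512x3 uint8, red, green, blue), "camera_matrix" (3x3 intrinsics, pixels), "world_from_camera" (4x4, takes a point from camera to world coordinates). Camera axes: x right, y up, looking along -z (the intrinsics and any distortion apply to the point x, -y, -z); pixel columns grow to the right and rows downward; lengths in m; the calibration is good to about 2 mm. A picture is of the moment at which its call begins. There is no depth.
- arm.job_done(): hands the job in, once; it reports no verdict.
The state is a dict: "clock": time; "joint_positions": joint angles; "qvel": joint speeds; "effort": joint torques, N m; "ee_pos": TCP position; "tool_rot": TCP orientation; "force": force on the tool from outside, world axes, zero at the start; "ft_torque": the same for the moment, N m; "finger_gap": opening from 0.0 (shut) to 1.0 (fully open).
Only numpy, scipy, OpenCV 4.12 (cv2) and the standard library are available. Lean on these libraries where they do the work, as an engineer would, in place of code of your own. Each camera call takes 0.05 s, during which the arm holds its last target.

## Working session

There is one attempt and no reset: what is moved stays moved. The work goes in short steps, Python scripts to look and compute and a tool call to move; the robot and the scene stay as the last step left them, time stands still between calls to the robot, and variables do not carry over. Pictures are saved under pics/ and viewed, and the job is handed in when it is done.

Besides the shell and the picture viewer there is one more tool, called as name([rows], argument=value, ...), one row to a line, values as JSON. apply_moves: Moves the arm, as the interface text tells. Its arguments: {"type":"object","properties":{"commands":{"type":"array"},"squeeze":{"type":"number"}},"required":["commands"]}

```bash
mkdir -p pics; python3 - <<'E'
from workcell import arm
import cv2,json
for n in("scene","top"):
    f=arm.grab_frame(n); cv2.imwrite(f"pics/{n}0.png",f["image"][:,:,::-1]); print(n,f["camera_matrix"],f["world_from_camera"], [k for k in f])
s=arm.read_state(); print(s)
E
```

```text
scene [[384.45981409   0.         258.78304313]
 [  0.         384.45981409 190.91416328]
 [  0.           0.           1.        ]] [[ 0.76567475 -0.4421039   0.46721122  0.9281908 ]
 [ 0.6430912   0.51117602 -0.57020416 -0.45817235]
 [ 0.01326231  0.73705035  0.6757077   0.50136718]
 [ 0.          0.          0.          1.        ]] ['image', 'camera_matrix', 'world_from_camera']
top [[357.23253699   0.         249.15323071]
 [  0.         357.23253699 188.9562214 ]
 [  0.           0.           1.        ]] [[ 2.33672386e-04  9.81512721e-01 -1.91396770e-01  4.99172090e-01]
 [-9.99737594e-01 -4.15485635e-03 -2.25273155e-02 -1.20614789e-01]
 [-2.29060729e-02  1.91351811e-01  9.81254196e-01  7.50317395e-01]
 [ 0.00000000e+00  0.00000000e+00  0.00000000e+00  1.00000000e+00]] ['image', 'camera_matrix', 'world_from_camera']
{'clock': 0.1, 'joint_positions': array([-1.34888236,  0.38415658,  0.0163872 ,  1.37100371, -0.00631151,
        1.38819871, -0.04647036]), 'qvel': array([-0.00055793, -0.00188607,  0.0003065 , -0.00121888, -0.00048381,
       -0.00043724,  0.00046557]), 'effort': array([ 4.15892137e-03, -6.29135799e+01,  8.47645327e-01, -3.72756636e+01,
        1.66189513e-02,  1.03316910e-02,  4.66312463e-05]), 'ee_pos': array([0.1754556 , 0.59941508, 0.23039793]), 'tool_rot': array([-0.56551581,  0.56625327,  0.42351563, -0.42448041]), 'force': array([-0.88897705, -0.26947393,  0.90584791]), 'ft_torque': array([-0.07661084,  0.01284159,  0.03885831]), 'finger_gap': 0.9970885848176511}
```

View pics/scene0.png

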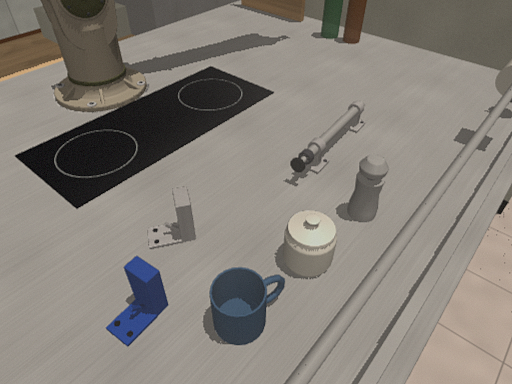

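View pics/top0.png

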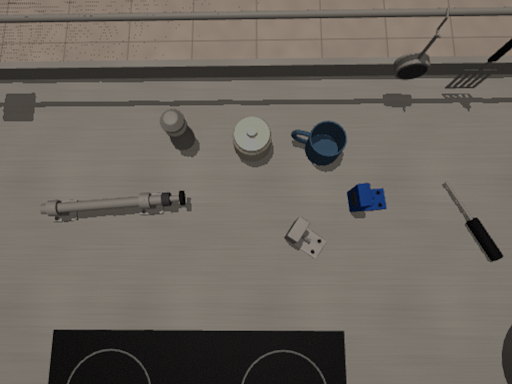

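The top view shows two look-alikes: the grey bracket at about (305,235), with its block at upper left and foot at lower right, and the blue one at about (365,197). I choose the grey aluminium one. The rail's free end, with its black pad, is at about (183,198). Next I'll take close crops.

```bash
python3 - <<'E'
import cv2
t=cv2.imread("pics/top0.png");s=cv2.imread("pics/scene0.png")
def c(i,x,y,w,h,k,n):
    cv2.imwrite(n,cv2.resize(i[y:y+h,x:x+w],None,fx=k,fy=k,interpolation=cv2.INTER_CUBIC))
c(t,275,205,64,60,10,"pics/c1.png")
c(t,30,175,170,50,4.7,"pics/c2.png")
c(s,135,175,80,80,7,"pics/c3.png")
c(s,275,90,100,100,6,"pics/c4.png")
E
```

```text
(no output)
```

View pics/c1.png

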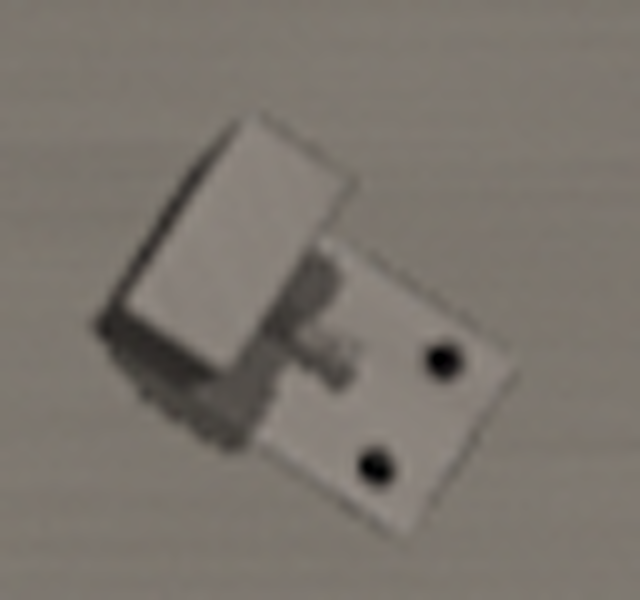

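View pics/c2.png

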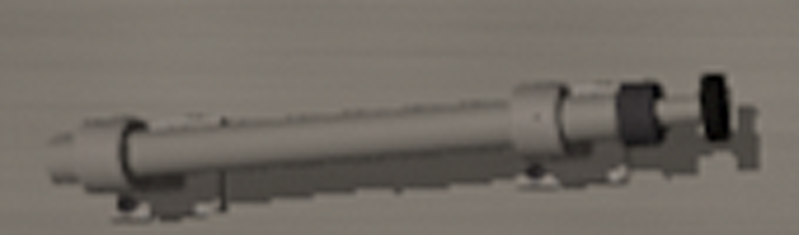

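View pics/c3.png

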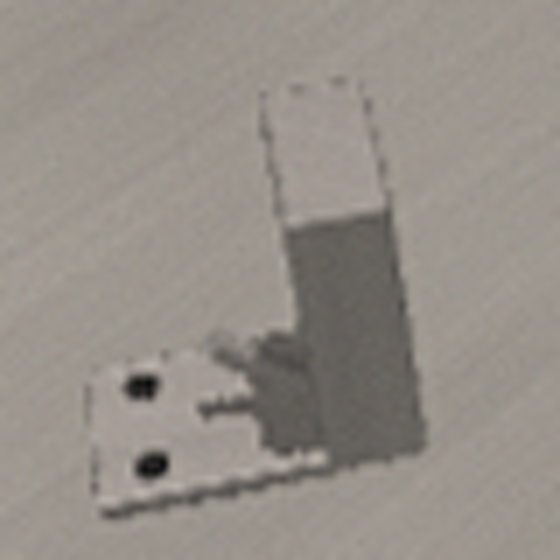

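View pics/c4.png

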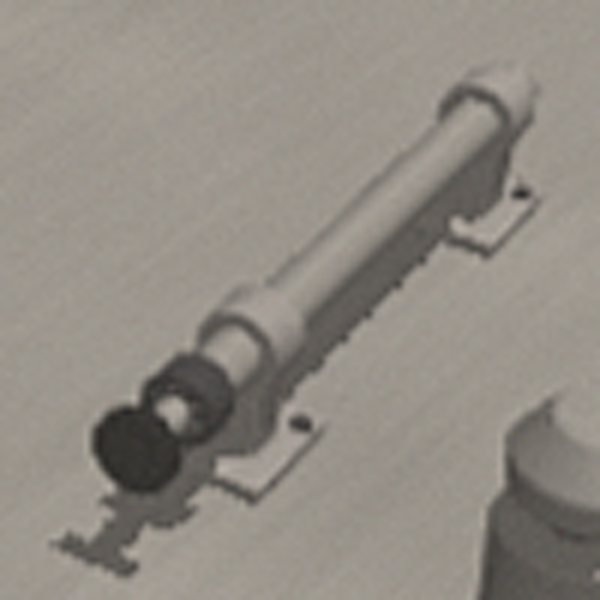

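The crops confirm the choice: the grey block's top corners and both foot corners are clear in the top view, and the pad face shows at about scene (297.5,164.5). Next I'll solve the poses.

```bash
cat > h.py <<'E'
import numpy as np,pickle
from workcell import arm
K={};T={}
K['top']=np.array([[357.23253699,0,249.15323071],[0,357.23253699,188.9562214],[0,0,1]])
T['top']=np.array([[2.33672386e-04,9.81512721e-01,-1.91396770e-01,4.99172090e-01],[-9.99737594e-01,-4.15485635e-03,-2.25273155e-02,-1.20614789e-01],[-2.29060729e-02,1.91351811e-01,9.81254196e-01,7.50317395e-01],[0,0,0,1]])
K['scene']=np.array([[384.45981409,0,258.78304313],[0,384.45981409,190.91416328],[0,0,1]])
T['scene']=np.array([[0.76567475,-0.4421039,0.46721122,0.9281908],[0.6430912,0.51117602,-0.57020416,-0.45817235],[0.01326231,0.73705035,0.6757077,0.50136718],[0,0,0,1]])
def atz(n,u,v,z):
    d=np.linalg.solve(K[n],[u,v,1]); d=T[n][:3,:3]@(d*[1,-1,-1]); o=T[n][:3,3]
    return o+d*(z-o[2])/d[2]
def proj(n,p):
    c=T[n][:3,:3].T@(np.asarray(p)-T[n][:3,3]); q=K[n]@(c*[1,-1,-1]); return q[:2]/q[2]
def crop(u,v,x,y,k): return (u+.5)/k-.5+x,(v+.5)/k-.5+y
E
python3 - <<'E'
from h import *
np.set_printoptions(precision=4,suppress=True)
P=[atz('top',*crop(u,v,275,205,10),.085) for u,v in[(250,113),(350,182),(225,372),(125,302)]]
F=[atz('top',*crop(u,v,275,205,10),.006) for u,v in[(517,370),(405,535)]]
print("top",np.array(P),np.mean(P,0)); 
for i in range(4):
    d=P[(i+1)%4]-P[i]; print(np.linalg.norm(d),np.degrees(np.arctan2(d[1],d[0])))
print("foot",np.array(F),np.linalg.norm(F[0]-F[1]),np.mean(P,0)-np.mean(F,0))
d=np.mean(P,0)-np.mean(F,0);print(np.hypot(*d[:2]),np.degrees(np.arctan2(d[1],d[0])))
# scene
P=[atz('scene',*crop(u,v,135,175,7),.085) for u,v in[(262,90),(362,82),(392,210),(288,225)]]
F=[atz('scene',*crop(u,v,135,175,7),.006) for u,v in[(90,375),(98,505)]]
print("scene",np.array(P),np.mean(P,0));d=np.mean(P,0)-np.mean(F,0);print(np.hypot(*d[:2]),np.degrees(np.arctan2(d[1],d[0])))
# rail
a=[atz('top',*crop(u,v,30,175,4.7),.045) for u,v in[(150,155),(500,127.5),(722,107)]]
print("rail",np.array(a)); d=a[0]-a[1];print(np.degrees(np.arctan2(d[1],d[0])));d=a[0]-a[2];print(np.degrees(np.arctan2(d[1],d[0])))
a=[atz('scene',*crop(u,v,275,90,6),.045) for u,v in[(136,450),(505,95)]]
print(np.array(a));
E
```

```text
top [[ 0.5775 -0.1993  0.085 ]
 [ 0.5646 -0.2175  0.085 ]
 [ 0.5296 -0.1935  0.085 ]
 [ 0.5425 -0.1754  0.085 ]] [ 0.5535 -0.1964  0.085 ]
0.02228405309052047 -125.39344480478185
0.042379357063784304 145.46250185977448
0.022177473236661575 54.6853028874786
0.04241155977408231 -34.394117142745536
foot [[ 0.5336 -0.262   0.006 ]
 [ 0.5003 -0.2379  0.006 ]] 0.04107730819663813 [0.0366 0.0535 0.079 ]
0.0647831204631122 55.65301045920756
scene [[ 0.5292 -0.192   0.085 ]
 [ 0.5444 -0.1751  0.085 ]
 [ 0.5809 -0.1992  0.085 ]
 [ 0.5673 -0.2172  0.085 ]] [ 0.5554 -0.1959  0.085 ]
0.06501129776616754 55.909718855684595
rail [[0.6001 0.274  0.045 ]
 [0.6115 0.1234 0.045 ]
 [0.6201 0.0282 0.045 ]]
94.33970763701733
94.64792745296789
[[0.6203 0.0316 0.045 ]
 [0.5992 0.3059 0.045 ]]
```

```bash
cat >> h.py <<'E'
from scipy.spatial.transform import Rotation as Rn
np.set_printoptions(precision=4,suppress=True)
def st():
    s=arm.read_state(); q=s['tool_rot']; return s,np.array(s['ee_pos']),Rn.from_quat([q[1],q[2],q[3],q[0]])
def Rdown(jaw): # tool y down, x at yaw jaw (deg)
    a=np.radians(jaw); x=np.array([np.cos(a),np.sin(a),0]); y=np.array([0,0,-1.]); return Rn.from_matrix(np.column_stack([x,y,np.cross(x,y)]))
def delta(p,jaw,pc=None,rc=None):
    s,pe,R=st(); pc=pe if pc is None else pc; R=R if rc is None else rc
    print("d cm",R.inv().apply(np.array(p)-pc)*100,"rotvec deg",np.degrees((R.inv()*Rdown(jaw)).as_rotvec()))
E
python3 - <<'E'
from h import *
s,p,R=st();M=R.as_matrix();print(M,np.degrees(np.arctan2(M[1,0],M[0,0])),s['clock'])
for t in([.52,.30,.23],[.5545,-.1962,.17]):
  for j in (-34.5,145.5): delta(t,j)
u=np.array([np.cos(np.radians(94.5)),np.sin(np.radians(94.5)),0])
pad=np.array([.6203,.0300,.045])
o=pad+.028*u
for x,z,n in((.26,.045,'end'),(0,.045,'free'),(.025,0,'foot1')):
  q=o+u*x;q[2]=z; print(n,q,proj('top',q),proj('scene',q))
for n,uv,z in(('grinder',(177,130),.08),('jar',(252,133),.096),('mug',(327,137),.075)): print(n,atz('top',*uv,z))
E
```

```text
[[ 0.2809 -0.0005 -0.9597]
 [ 0.9597 -0.0017  0.2809]
 [-0.0017 -1.     -0.    ]] 73.68594154548404 0.1
d cm [-19.0575   0.0732 -41.4778] rotvec deg [  0.0935 108.1859  -0.0664]
d cm [-19.0575   0.0732 -41.4778] rotvec deg [ -0.0608 -71.814   -0.0858]
d cm [-65.7002   6.1536 -58.7272] rotvec deg [  0.0935 108.1859  -0.0664]
d cm [-65.7002   6.1536 -58.7272] rotvec deg [ -0.0608 -71.814   -0.0858]
end [0.5977 0.3171 0.045 ] [ 40.293  208.8159] [360.5356 103.3655]
free [0.6181 0.0579 0.045 ] [168.5028 198.3845] [304.2543 157.7224]
foot1 [0.6161 0.0828 0.    ] [162.0084 202.8167] [308.396  169.1105]
grinder [0.7498 0.0381 0.08  ]
jar [ 0.7365 -0.111   0.096 ]
mug [ 0.7347 -0.2587  0.075 ]
```

Both views agree to about 2 mm: the bracket block is centred at (0.5545, -0.196) with yaw 55.5°, and the pad is at (0.620, 0.030) with the rail at 94.5°. I'll approach the bracket along an arc at about 0.23 m height, so nothing is in the way.

apply_moves([
  {"dx": -1, "dz": -2.2, "ay": 5},
  {"dx": -2.6, "dz": -5.6, "ay": 11},
  {"dx": -4.3, "dz": -9.3, "ay": 18},
  {"dx": -6, "dz": -13, "ay": 25},
  {"dx": -7.7, "dz": -16.7, "ay": 32},
  {"dx": -9.4, "dz": -20.4, "ay": 39},
  {"dx": -11.1, "dz": -24.1, "ay": 46},
  {"dx": -12.8, "dz": -27.8, "ay": 53},
  {"dx": -14.5, "dz": -31.5, "ay": 60},
  {"dx": -16.2, "dz": -35.2, "ay": 67},
  {"dx": -17.9, "dz": -38.9, "ay": 74},
  {"dx": -19, "dz": -41.5, "ay": 80},
])

```text
validation failed for argument at $.co...
```

```bash
python3 - <<'E'
from h import *
s,p,R=st();print(s['clock'],p,s['joint_positions'],s['finger_gap']);delta([.5545,-.1962,.15],-34.5)
E
```

```text
0.1 [0.1755 0.5994 0.2304] [-1.3489  0.3842  0.0164  1.371  -0.0063  1.3882 -0.0465] 0.9970885848176511
d cm [-65.6967   8.1536 -58.7271] rotvec deg [  0.0935 108.1859  -0.0664]
```

apply_moves([
  {"dx": -1, "dy": 0, "dz": -2.2, "ax": 0, "ay": 5, "az": 0, "fingers": 1},
  {"dx": -2.6, "dy": 0, "dz": -5.6, "ax": 0, "ay": 11, "az": 0, "fingers": 1},
  {"dx": -4.3, "dy": 0, "dz": -9.3, "ax": 0, "ay": 18, "az": 0, "fingers": 1},
  {"dx": -6, "dy": 0, "dz": -13, "ax": 0, "ay": 25, "az": 0, "fingers": 1},
  {"dx": -7.7, "dy": 0, "dz": -16.7, "ax": 0, "ay": 32, "az": 0, "fingers": 1},
  {"dx": -9.4, "dy": 0, "dz": -20.4, "ax": 0, "ay": 39, "az": 0, "fingers": 1},
  {"dx": -11.1, "dy": 0, "dz": -24.1, "ax": 0, "ay": 46, "az": 0, "fingers": 1},
  {"dx": -12.8, "dy": 0, "dz": -27.8, "ax": 0, "ay": 53, "az": 0, "fingers": 1},
  {"dx": -14.5, "dy": 0, "dz": -31.5, "ax": 0, "ay": 60, "az": 0, "fingers": 1},
  {"dx": -16.2, "dy": 0, "dz": -35.2, "ax": 0, "ay": 67, "az": 0, "fingers": 1},
  {"dx": -17.9, "dy": 0, "dz": -38.9, "ax": 0, "ay": 74, "az": 0, "fingers": 1},
  {"dx": -19, "dy": 0, "dz": -41.5, "ax": 0, "ay": 80, "az": 0, "fingers": 1},
])

```text
clock: 1.1
ee_pos: [0.5231, 0.2967, 0.2311]
tool_rot: [-0.705, 0.706, -0.042, 0.043]
force: [-0.7, -1.3, -0.5]
finger_gap: 1.001
```

```bash
python3 - <<'E'
from h import *
s,p,R=st();print(s['clock'],p,s['joint_positions'],s['finger_gap']);delta([.5545,-.1962,.15],-34.5)
E
```

```text
1.1 [0.5231 0.2967 0.2311] [-0.9026  0.3479  0.4412  1.456  -0.1473  1.371  -0.5756] 1.0013013189963949
d cm [  9.0283   8.195  -48.5486] rotvec deg [ 0.0733 27.6102  0.0666]
```

apply_moves([
  {"dx": 0.7, "dy": 0, "dz": -4, "ax": 0, "ay": 3, "az": 0, "fingers": 1},
  {"dx": 1.5, "dy": 0, "dz": -8, "ax": 0, "ay": 6, "az": 0, "fingers": 1},
  {"dx": 2.2, "dy": 0, "dz": -12, "ax": 0, "ay": 9, "az": 0, "fingers": 1},
  {"dx": 3, "dy": 0, "dz": -16, "ax": 0, "ay": 12, "az": 0, "fingers": 1},
  {"dx": 3.7, "dy": 0, "dz": -20, "ax": 0, "ay": 15, "az": 0, "fingers": 1},
  {"dx": 4.5, "dy": 0, "dz": -24, "ax": 0, "ay": 18, "az": 0, "fingers": 1},
  {"dx": 5.2, "dy": 0, "dz": -28, "ax": 0, "ay": 21, "az": 0, "fingers": 1},
  {"dx": 6, "dy": 1, "dz": -32, "ax": 0, "ay": 24, "az": 0, "fingers": 1},
  {"dx": 6.7, "dy": 2, "dz": -35.5, "ax": 0, "ay": 26, "az": 0, "fingers": 1},
  {"dx": 7.4, "dy": 3, "dz": -39, "ax": 0, "ay": 27, "az": 0, "fingers": 1},
  {"dx": 8, "dy": 4, "dz": -42.5, "ax": 0, "ay": 27.6, "az": 0, "fingers": 1},
  {"dx": 8.6, "dy": 5, "dz": -46, "ax": 0, "ay": 27.6, "az": 0, "fingers": 1},
])

```text
clock: 2.1
ee_pos: [0.555, -0.1672, 0.1806]
tool_rot: [0.676, -0.676, 0.207, -0.206]
force: [0.5, 1.3, -0.8]
finger_gap: 0.999
```

```bash
python3 - <<'E'
from h import *
s,p,R=st();print(s['clock'],p,s['joint_positions'],s['finger_gap']);delta([.5545,-.1962,.12],-34.5)
E
```

```text
2.1 [ 0.555  -0.1672  0.1806] [-0.3212  0.3739  0.7249  1.6016 -0.2569  1.2645 -0.1448] 0.9993631923773761
d cm [ 1.5754  6.0555 -2.4333] rotvec deg [ 0.0004  0.5672 -0.0272]
```

apply_moves([
  {"dx": 0.7, "dy": 2, "dz": -1.2, "ax": 0, "ay": 0.5, "az": 0, "fingers": 1},
  {"dx": 1.5, "dy": 4, "dz": -2.4, "ax": 0, "ay": 0.5, "az": 0, "fingers": 1},
  {"dx": 1.5, "dy": 5, "dz": -2.4, "ax": 0, "ay": 0.5, "az": 0, "fingers": 1},
  {"dx": 1.5, "dy": 5, "dz": -2.4, "ax": 0, "ay": 0.5, "az": 0, "fingers": 1},
  {"dx": 1.5, "dy": 5, "dz": -2.4, "ax": 0, "ay": 0.5, "az": 0, "fingers": 1},
])

```text
clock: 2.52
ee_pos: [0.5543, -0.1928, 0.1309]
tool_rot: [0.676, -0.675, 0.209, -0.208]
force: [0.5, 1.1, 0.6]
finger_gap: 1.002
```

```bash
python3 - <<'E'
from h import *
import cv2
s,p,R=st();print(s['clock'],p,s['force']);delta([.5545,-.1962,.035],-34.5)
f=arm.grab_frame("top")["image"][:,:,::-1];g=arm.grab_frame("scene")["image"][:,:,::-1]
a=cv2.resize(f[160:280,240:380],None,fx=4,fy=4,interpolation=2)
b=cv2.resize(g[130:290,80:280],None,fx=4,fy=4,interpolation=2)
cv2.imwrite("pics/t2.png",a);cv2.imwrite("pics/s2.png",b[:600])
E
```

```text
2.5167 [ 0.5543 -0.1928  0.1309] [0.4916 1.0926 0.5896]
d cm [ 0.2202  9.5918 -0.2666] rotvec deg [ 0.0139  0.1427 -0.0927]
```

View pics/t2.png

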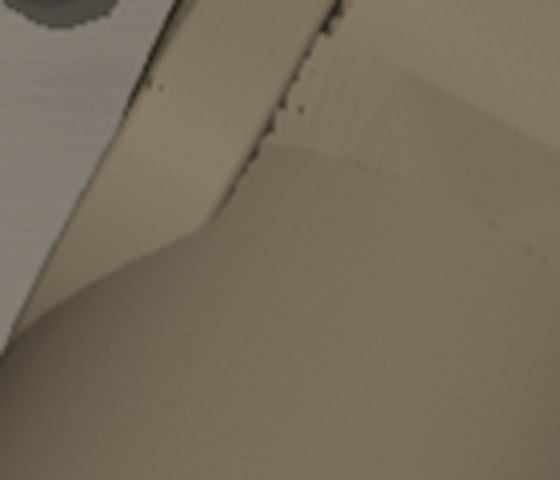

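View pics/s2.png

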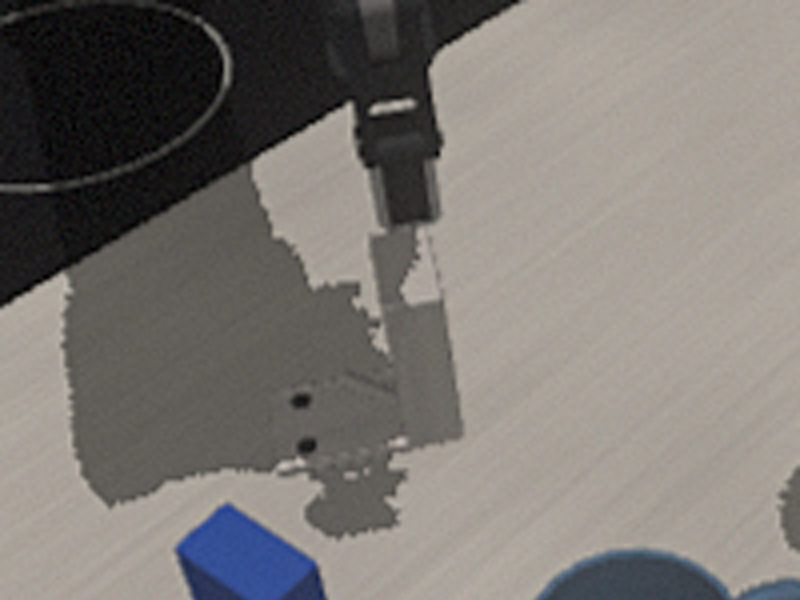

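The scene crop shows the fingers standing over the grey block's top at crop (405,230), clear of the blue bracket, and the arm hides the top view. I'll descend and close.

apply_moves([
  {"dx": 0.2, "dy": 0.5, "dz": -0.25, "ax": 0, "ay": 0, "az": 0, "fingers": 1},
  {"dx": 0.2, "dy": 2, "dz": -0.25, "ax": 0, "ay": 0, "az": 0, "fingers": 1},
  {"dx": 0.2, "dy": 3.5, "dz": -0.25, "ax": 0, "ay": 0, "az": 0, "fingers": 1},
  {"dx": 0.2, "dy": 5, "dz": -0.25, "ax": 0, "ay": 0, "az": 0, "fingers": 1},
  {"dx": 0.2, "dy": 6.5, "dz": -0.25, "ax": 0, "ay": 0, "az": 0, "fingers": 1},
  {"dx": 0.2, "dy": 8, "dz": -0.25, "ax": 0, "ay": 0, "az": 0, "fingers": 1},
  {"dx": 0.2, "dy": 9, "dz": -0.25, "ax": 0, "ay": 0, "az": 0, "fingers": 1},
  {"dx": 0.2, "dy": 9.6, "dz": -0.25, "ax": 0, "ay": 0, "az": 0, "fingers": 1},
  {"dx": 0.2, "dy": 9.6, "dz": -0.25, "ax": 0, "ay": 0, "az": 0, "fingers": 1},
])

```text
clock: 3.37
ee_pos: [0.5543, -0.1967, 0.0344]
tool_rot: [-0.675, 0.676, -0.209, 0.208]
force: [-0.7, 0.0, 0.4]
finger_gap: 0.998
```

```bash
python3 - <<'E'
from h import *
import cv2
s,p,R=st();print(s['clock'],p,s['force']);delta([.5545,-.1962,.035],-34.5)
g=arm.grab_frame("scene")["image"][:,:,::-1]
b=cv2.resize(g[160:270,120:260],None,fx=5,fy=5,interpolation=2)
cv2.imwrite("pics/s3.png",b)
E
```

```text
3.3667 [ 0.5543 -0.1967  0.0344] [-0.7326  0.0494  0.4236]
d cm [-0.011  -0.0594  0.0582] rotvec deg [ 0.0301  0.1215 -0.0763]
```

View pics/s3.png

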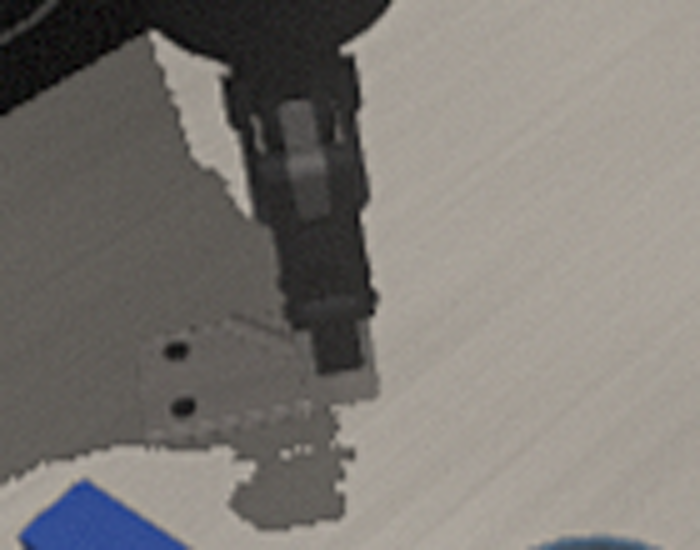

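The finger sits centred on the block's near side, at crop (338,340), and the foot is clear. Closing.

apply_moves([
  {"dx": 0, "dy": 0, "dz": 0, "ax": 0, "ay": 0, "az": 0, "fingers": 0.6},
  {"dx": 0, "dy": 0, "dz": 0, "ax": 0, "ay": 0, "az": 0, "fingers": 0.45},
  {"dx": 0, "dy": 0, "dz": 0, "ax": 0, "ay": 0, "az": 0, "fingers": 0.3},
  {"dx": 0, "dy": 0, "dz": 0, "ax": 0, "ay": 0, "az": 0, "fingers": 0.3},
  {"dx": 0, "dy": 0, "dz": 0, "ax": 0, "ay": 0, "az": 0, "fingers": 0.3},
  {"dx": 0, "dy": 0, "dz": 0, "ax": 0, "ay": 0, "az": 0, "fingers": 0.3},
  {"dx": 0, "dy": 0, "dz": 0, "ax": 0, "ay": 0, "az": 0, "fingers": 0.3},
], squeeze=60)

```text
clock: 4.0
ee_pos: [0.5551, -0.1973, 0.0361]
tool_rot: [0.676, -0.675, 0.209, -0.21]
force: [-2.0, 2.0, 6.6]
finger_gap: 0.51
```

```bash
python3 - <<'E'
from h import *
s,p,R=st();print(s['clock'],p,s['force'],s['finger_gap']);
E
```

```text
4.0 [ 0.5551 -0.1973  0.0361] [-2.0076  2.0024  6.6277] 0.5097116174594675
```

The gap of 0.51 matches 43–44 mm, so the block is gripped. Next I'll lift 2 cm, turn it to the rail's yaw, and stop 30 mm before the pad.

```bash
python3 - <<'E'
from h import *
u=np.array([np.cos(np.radians(94.5)),np.sin(np.radians(94.5)),0])
pad=np.array([.6203,.0300,0])
t=pad-u*.042; t[2]=.056;print(t); delta(t,4.5)
E
```

```text
[ 0.6236 -0.0119  0.056 ]
d cm [-4.8267 -1.9843 19.1723] rotvec deg [ -0.019  -38.9148   0.0595]
```

apply_moves([
  {"dx": 0, "dy": -0.7, "dz": 0, "ax": 0, "ay": 0, "az": 0, "fingers": 0.3},
  {"dx": 0, "dy": -1.5, "dz": 0.5, "ax": 0, "ay": -2, "az": 0, "fingers": 0.3},
  {"dx": -0.6, "dy": -2.1, "dz": 2.5, "ax": 0, "ay": -6, "az": 0, "fingers": 0.3},
  {"dx": -1.2, "dy": -2.1, "dz": 4.8, "ax": 0, "ay": -11, "az": 0, "fingers": 0.3},
  {"dx": -1.8, "dy": -2.1, "dz": 7.2, "ax": 0, "ay": -16, "az": 0, "fingers": 0.3},
  {"dx": -2.4, "dy": -2.1, "dz": 9.6, "ax": 0, "ay": -21, "az": 0, "fingers": 0.3},
  {"dx": -3, "dy": -2.1, "dz": 12, "ax": 0, "ay": -26, "az": 0, "fingers": 0.3},
  {"dx": -3.6, "dy": -2.1, "dz": 14.4, "ax": 0, "ay": -31, "az": 0, "fingers": 0.3},
  {"dx": -4.1, "dy": -2.1, "dz": 16.4, "ax": 0, "ay": -35, "az": 0, "fingers": 0.3},
  {"dx": -4.5, "dy": -2.1, "dz": 18, "ax": 0, "ay": -38, "az": 0, "fingers": 0.3},
  {"dx": -4.8, "dy": -2.1, "dz": 18.8, "ax": 0, "ay": -38.9, "az": 0, "fingers": 0.3},
  {"dx": -4.8, "dy": -2.1, "dz": 19.1, "ax": 0, "ay": -38.9, "az": 0, "fingers": 0.3},
])

```text
clock: 5.0
ee_pos: [0.6232, -0.0105, 0.0563]
tool_rot: [0.707, -0.706, -0.029, 0.029]
force: [-0.0, 1.0, -3.9]
finger_gap: 0.506
```

```bash
python3 - <<'E'
from h import *
import cv2
u=np.array([np.cos(np.radians(94.5)),np.sin(np.radians(94.5)),0])
pad=np.array([.6203,.0300,0])
s,p,R=st();print(s['clock'],p,s['force'],s['finger_gap'])
t=pad-u*.042; t[2]=.056; delta(t,4.5)
f=arm.grab_frame("top")["image"][:,:,::-1];g=arm.grab_frame("scene")["image"][:,:,::-1]
a=cv2.resize(f[140:260,130:290],None,fx=5,fy=5,interpolation=2)
b=cv2.resize(g[110:230,220:380],None,fx=5,fy=5,interpolation=2)
cv2.imwrite("pics/t4.png",a);cv2.imwrite("pics/s4.png",b)
E
```

```text
5.0 [ 0.6232 -0.0105  0.0563] [-0.0027  0.962  -3.8885] 0.5057272673292215
d cm [ 0.0321  0.0251 -0.144 ] rotvec deg [-0.0379  0.1458 -0.0169]
```

View pics/t4.png

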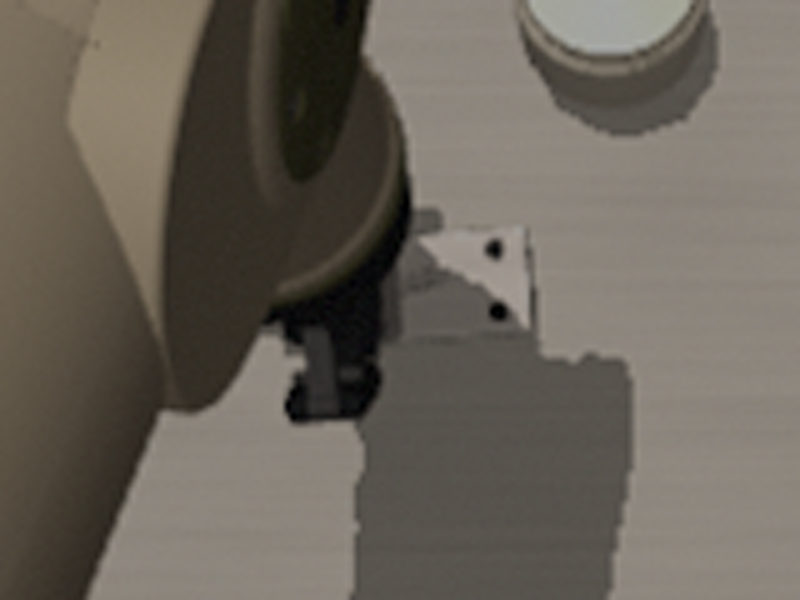

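View pics/s4.png

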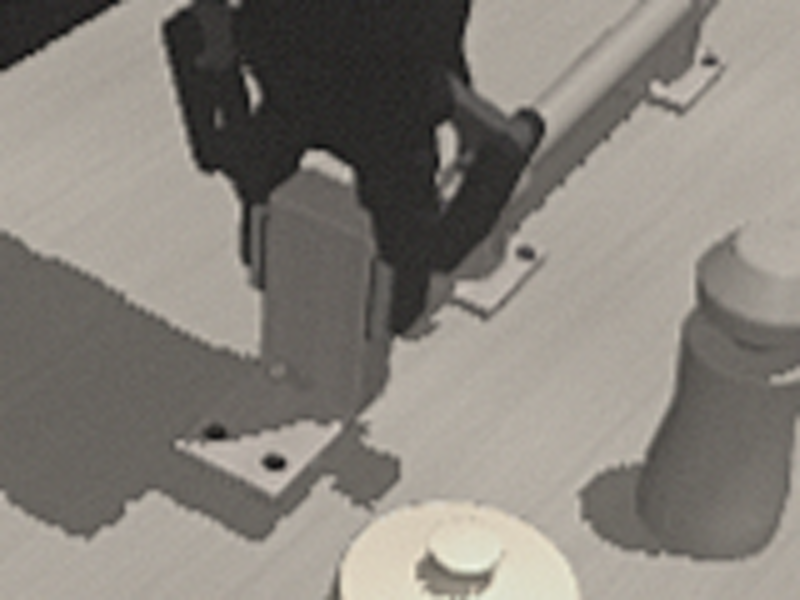

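The bracket is upright in the grip, lifted, with its foot pointing right, away from the rail. The foot corners are at scene crop (175,442) and (277,495), and the jar and grinder are clear. I'll check its yaw and position from those corners.

```bash
python3 - <<'E'
from h import *
z=.006+.0205
F=[atz('scene',*crop(u,v,220,110,5),z) for u,v in[(175,442),(277,493)]]
print(np.array(F),np.linalg.norm(F[1]-F[0]),np.degrees(np.arctan2(*(F[1]-F[0])[[1,0]])))
H=[atz('scene',*crop(u,v,220,110,5),z) for u,v in[(215,431),(274,462)]];print('holes',np.array(H),np.degrees(np.arctan2(*(H[1]-H[0])[[1,0]])))
H=[atz('top',*crop(u,v,130,140,5),z) for u,v in[(494,249),(498,311)]];print('holes top',np.array(H),np.degrees(np.arctan2(*(H[0]-H[1])[[1,0]])))
F2=[atz('top',*crop(u,v,130,140,5),z) for u,v in[(525,228)]];print(F2)
u=np.array([np.cos(np.radians(94.5)),np.sin(np.radians(94.5)),0]);n=np.array([u[1],-u[0],0])
s,p,R=st(); c=p+0; 
for m in(-1,1): print('pred corner',c-u*.065+n*.022*m)
E
```

```text
[[ 0.6063 -0.0767  0.0265]
 [ 0.6499 -0.0731  0.0265]] 0.04382150199313526 4.756346128480094
holes [[ 0.6134 -0.0629  0.0265]
 [ 0.6395 -0.0616  0.0265]] 2.904821273537573
holes top [[ 0.6396 -0.0611  0.0265]
 [ 0.6137 -0.063   0.0265]] 4.277136772005537
[array([ 0.6484, -0.0738,  0.0265])]
pred corner [ 0.606  -0.0796  0.0563]
pred corner [ 0.6499 -0.0762  0.0563]
```

apply_moves([
  {"dx": 0, "dy": 0.5, "dz": -0.1, "ax": 0, "ay": 0, "az": 0, "fingers": 0.3},
  {"dx": 0, "dy": 1, "dz": -0.1, "ax": 0, "ay": 0, "az": 0, "fingers": 0.3},
  {"dx": 0, "dy": 1.5, "dz": -0.1, "ax": 0, "ay": 0, "az": 0, "fingers": 0.3},
  {"dx": 0, "dy": 1.8, "dz": -0.1, "ax": 0, "ay": 0, "az": 0, "fingers": 0.3},
  {"dx": 0, "dy": 1.9, "dz": -0.1, "ax": 0, "ay": 0, "az": 0, "fingers": 0.3},
  {"dx": 0, "dy": 2, "dz": -0.1, "ax": 0, "ay": 0, "az": 0, "fingers": 0.3},
  {"dx": 0, "dy": 2, "dz": -0.1, "ax": 0, "ay": 0, "az": 0, "fingers": 0.3},
])

```text
clock: 5.68
ee_pos: [0.623, -0.0139, 0.0363]
tool_rot: [-0.707, 0.707, 0.027, -0.028]
force: [-0.1, -0.6, -3.6]
finger_gap: 0.509
```

```bash
python3 - <<'E'
from h import *
import cv2
u=np.array([np.cos(np.radians(94.5)),np.sin(np.radians(94.5)),0])
pad=np.array([.6203,.0300,0])
s,p,R=st();print(s['clock'],p,s['force'],s['finger_gap'])
t=pad-u*.012; t[2]=.036; delta(t,4.5)
f=arm.grab_frame("top")["image"][:,:,::-1];g=arm.grab_frame("scene")["image"][:,:,::-1]
b=cv2.resize(g[110:230,220:380],None,fx=5,fy=5,interpolation=2)
cv2.imwrite("pics/s5.png",b)
E
```

```text
5.6833 [ 0.623  -0.0139  0.0363] [-0.1307 -0.5765 -3.639 ] 0.5094160967987631
d cm [0.0687 0.0336 3.1943] rotvec deg [ 0.0088 -0.0402 -0.0032]
```

View pics/s5.png

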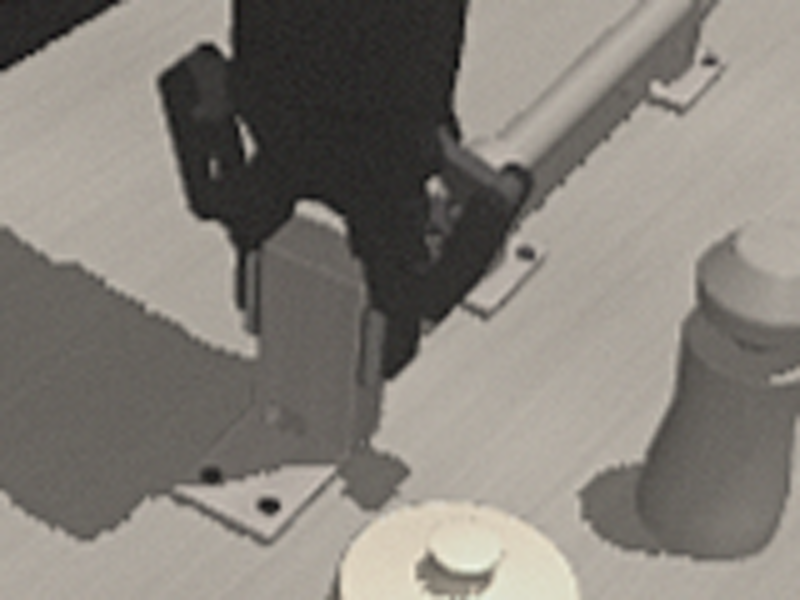

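apply_moves([
  {"dx": 0.05, "dy": 0.05, "dz": 0, "ax": 0, "ay": 0, "az": 0, "fingers": 0.3},
  {"dx": 0.05, "dy": 0.1, "dz": 0, "ax": 0, "ay": 0, "az": 0, "fingers": 0.3},
  {"dx": 0.05, "dy": 0.15, "dz": 0, "ax": 0, "ay": 0, "az": 0, "fingers": 0.3},
  {"dx": 0.05, "dy": 0.15, "dz": 0, "ax": 0, "ay": 0, "az": 0, "fingers": 0.3},
])

```text
clock: 6.12
ee_pos: [0.6236, -0.0134, 0.0361]
tool_rot: [0.707, -0.706, -0.028, 0.028]
force: [-7.5, -0.4, 9.7]
finger_gap: 0.508
```

```bash
python3 - <<'E'
from h import *
import cv2
u=np.array([np.cos(np.radians(94.5)),np.sin(np.radians(94.5)),0]);n=np.array([u[1],-u[0],0])
pad=np.array([.6203,.0300,0])
s,p,R=st();print(s['clock'],p,s['force'],s['finger_gap'])
t=pad-u*.012; t[2]=.036; delta(t,4.5)
F=[atz('scene',*crop(a,b,220,110,5),.006) for a,b in[(174,490),(268,543)]]
print(np.array(F),np.degrees(np.arctan2(*(F[1]-F[0])[[1,0]])))
for m in(-1,1): print('pred corner',p-u*.065+n*.022*m)
E
```

```text
6.1167 [ 0.6236 -0.0134  0.0361] [-7.4792 -0.411   9.6566] 0.5083178037298999
d cm [0.0126 0.0118 3.1509] rotvec deg [-0.0341 -0.0085  0.0106]
[[ 0.6085 -0.0798  0.006 ]
 [ 0.651  -0.0782  0.006 ]] 2.137587106794339
pred corner [ 0.6068 -0.0799  0.0361]
pred corner [ 0.6506 -0.0765  0.0361]
```

The bracket now stands on the ledge, pressed down with about 13 N. I'll ease that off a little and slide it to just short of the pad.

apply_moves([
  {"dx": 0, "dy": -0.06, "dz": 0.2, "ax": 0, "ay": 0, "az": 0, "fingers": 0.3},
  {"dx": 0, "dy": -0.06, "dz": 0.6, "ax": 0, "ay": 0, "az": 0, "fingers": 0.3},
  {"dx": 0, "dy": -0.06, "dz": 1.1, "ax": 0, "ay": 0, "az": 0, "fingers": 0.3},
  {"dx": 0, "dy": -0.06, "dz": 1.6, "ax": 0, "ay": 0, "az": 0, "fingers": 0.3},
  {"dx": 0, "dy": -0.06, "dz": 2, "ax": 0, "ay": 0, "az": 0, "fingers": 0.3},
  {"dx": 0, "dy": -0.06, "dz": 2.3, "ax": 0, "ay": 0, "az": 0, "fingers": 0.3},
  {"dx": 0, "dy": -0.06, "dz": 2.5, "ax": 0, "ay": 0, "az": 0, "fingers": 0.3},
  {"dx": 0, "dy": -0.06, "dz": 2.5, "ax": 0, "ay": 0, "az": 0, "fingers": 0.3},
  {"dx": 0, "dy": -0.06, "dz": 2.5, "ax": 0, "ay": 0, "az": 0, "fingers": 0.3},
])

```text
clock: 6.87
ee_pos: [0.6224, 0.0118, 0.0361]
tool_rot: [-0.706, 0.707, 0.028, -0.027]
force: [0.3, -3.5, 6.6]
finger_gap: 0.506
```

```bash
python3 - <<'E'
from h import *
import cv2
u=np.array([np.cos(np.radians(94.5)),np.sin(np.radians(94.5)),0]);n=np.array([u[1],-u[0],0])
pad=np.array([.6203,.0300,0])
s,p,R=st();print(s['clock'],p,s['force'],s['force']@u,s['finger_gap'])
t=pad-u*.012; t[2]=.036; delta(t,4.5)
f=arm.grab_frame("top")["image"][:,:,::-1];g=arm.grab_frame("scene")["image"][:,:,::-1]
cv2.imwrite("pics/t6.png",cv2.resize(f[140:260,130:290],None,fx=5,fy=5,interpolation=2))
cv2.imwrite("pics/s6.png",cv2.resize(g[110:230,220:380],None,fx=5,fy=5,interpolation=2))
E
```

```text
6.8667 [0.6224 0.0118 0.0361] [ 0.3211 -3.4959  6.6329] -3.5102926296995656 0.5063638487854889
d cm [-0.0703  0.0122  0.6321] rotvec deg [0.0141 0.0091 0.1012]
```

View pics/t6.png

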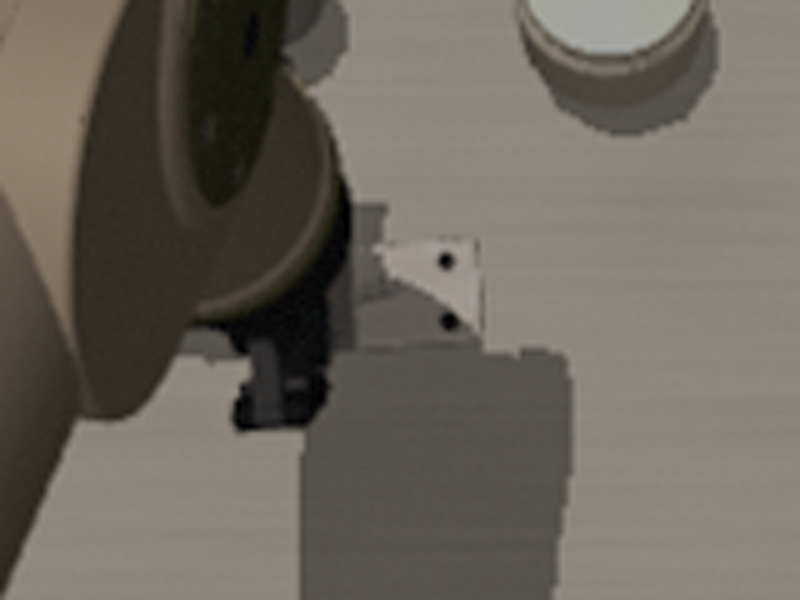

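View pics/s6.png

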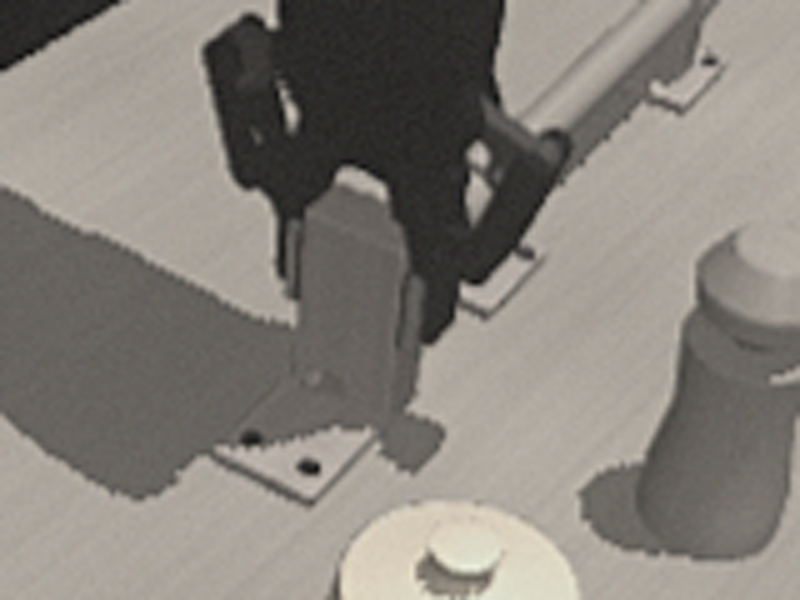

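The scene view shows the bracket flat, with its foot away from the rail; the pad is hidden behind the gripper in both views. I'll check the lateral offset and yaw from the foot holes at scene crop (251,438) and (309,467) and top crop (446,261) and (449,321), then feel for contact by force.

```bash
python3 - <<'E'
from h import *
u=np.array([np.cos(np.radians(94.5)),np.sin(np.radians(94.5)),0]);n=np.array([u[1],-u[0],0])
pad=np.array([.6203,.0300,.006])
A={'holes scene':[atz('scene',*crop(a,b,220,110,5),.006) for a,b in[(251,438),(309,467)]],
'corners scene':[atz('scene',*crop(a,b,220,110,5),.006) for a,b in[(212,450),(312,502)]],
'holes top':[atz('top',*crop(a,b,130,140,5),.006) for a,b in[(449,321),(446,261)]]}
for k,F in A.items():
  m=np.mean(F,0);print(k,m,'lat',(m-pad)@n*1000,'along',(m-pad)@u*1000,np.degrees(np.arctan2(*(F[1]-F[0])[[1,0]])))
# original bracket holes along offset
H=[atz('top',*crop(a,b,275,205,10),.006) for a,b in[(376,467),(443,361)]];m=np.mean(H,0)
a=np.radians(55.5);print('orig hole dist from centre',(np.array([.5545,-.1962,.006])-m)@[np.cos(a),np.sin(a),0],np.degrees(np.arctan2(*(H[1]-H[0])[[1,0]])))
E
```

```text
holes scene [ 0.6255 -0.0391  0.006 ] lat -0.23658445556165977 along -69.24776646934158 4.129962859249353
corners scene [ 0.628  -0.0532  0.006 ] lat 1.1332800300122137 along -83.52612130665024 3.5080870626506844
holes top [ 0.6256 -0.0399  0.006 ] lat -0.21138105326436565 along -70.0794565390541 3.7633875059433666
orig hole dist from centre 0.052683996333113284 -33.92498605439036
```

apply_moves([
  {"dx": -0.03, "dy": -0.03, "dz": 0.1, "ax": 0, "ay": 0, "az": 0, "fingers": 0.3},
  {"dx": -0.03, "dy": -0.03, "dz": 0.2, "ax": 0, "ay": 0, "az": 0, "fingers": 0.3},
  {"dx": -0.03, "dy": -0.03, "dz": 0.3, "ax": 0, "ay": 0, "az": 0, "fingers": 0.3},
])

```text
clock: 7.22
ee_pos: [0.6216, 0.0141, 0.0361]
tool_rot: [-0.706, 0.707, 0.028, -0.027]
force: [0.4, -3.7, 5.0]
finger_gap: 0.507
```

```bash
cat >> h.py <<'E'
def rep():
    u=np.array([np.cos(np.radians(94.5)),np.sin(np.radians(94.5)),0]);n=np.array([u[1],-u[0],0]);pad=np.array([.6203,.03,0])
    s,p,R=st();F=s['force'];print(s['clock'],p,'F along %.2f lat %.2f z %.2f'%(F@u,F@n,F[2]),'face-pad0 %.2f mm lat %.2f'%((p-pad)@u*1e3+12,(p-pad)@n*1e3),s['finger_gap'],'tq',s['ft_torque'])
E
python3 -c "
from h import *
rep()"
```

```text
7.2167 [0.6216 0.0141 0.0361] F along -3.74 lat 0.10 z 5.01 face-pad0 -3.93 mm lat 0.01 0.5070264682310304 tq [-1.205  -0.2769 -0.016 ]
```

Lateral error is under 1 mm and yaw is within about 1°. I'll advance in small steps.

apply_moves([
  {"dx": 0, "dy": 0, "dz": 0.1, "ax": 0, "ay": 0, "az": 0, "fingers": 0.3},
  {"dx": 0, "dy": 0, "dz": 0.2, "ax": 0, "ay": 0, "az": 0, "fingers": 0.3},
  {"dx": 0, "dy": 0, "dz": 0.3, "ax": 0, "ay": 0, "az": 0, "fingers": 0.3},
])

```text
clock: 7.47
ee_pos: [0.6213, 0.0165, 0.0361]
tool_rot: [-0.706, 0.707, 0.028, -0.027]
force: [-0.1, -6.1, 5.7]
finger_gap: 0.511
```

```bash
python3 -c "
from h import *
rep()"
```

```text
7.4667 [0.6213 0.0165 0.0361] F along -6.05 lat -0.58 z 5.74 face-pad0 -1.50 mm lat -0.11 0.5112545951553431 tq [-1.4241 -0.254  -0.0735]
```

apply_moves([
  {"dx": 0, "dy": 0, "dz": 0.1, "ax": 0, "ay": 0, "az": 0, "fingers": 0.3},
  {"dx": 0, "dy": 0, "dz": 0.2, "ax": 0, "ay": 0, "az": 0, "fingers": 0.3},
  {"dx": 0, "dy": 0, "dz": 0.2, "ax": 0, "ay": 0, "az": 0, "fingers": 0.3},
])

```text
clock: 7.72
ee_pos: [0.6211, 0.0182, 0.0361]
tool_rot: [-0.706, 0.707, 0.028, -0.027]
force: [0.8, -6.5, 5.7]
finger_gap: 0.505
```

```bash
python3 -c "
from h import *
rep()"
```

```text
7.7167 [0.6211 0.0182 0.0361] F along -6.51 lat 0.27 z 5.71 face-pad0 0.18 mm lat -0.10 0.5047102444294226 tq [-1.3527 -0.2579 -0.049 ]
```

apply_moves([
  {"dx": 0, "dy": 0, "dz": 0.1, "ax": 0, "ay": 0, "az": 0, "fingers": 0.3},
  {"dx": 0, "dy": 0, "dz": 0.2, "ax": 0, "ay": 0, "az": 0, "fingers": 0.3},
  {"dx": 0, "dy": 0, "dz": 0.2, "ax": 0, "ay": 0, "az": 0, "fingers": 0.3},
])

```text
clock: 7.97
ee_pos: [0.621, 0.0197, 0.0361]
tool_rot: [-0.706, 0.707, 0.028, -0.027]
force: [0.4, -6.3, 5.3]
finger_gap: 0.503
```

```bash
python3 -c "
from h import *
rep()"
```

```text
7.9667 [0.621  0.0197 0.0361] F along -6.31 lat -0.12 z 5.31 face-pad0 1.72 mm lat -0.07 0.5034800378125622 tq [-1.5637 -0.3749 -0.0399]
```

apply_moves([
  {"dx": 0, "dy": -0.04, "dz": 0.1, "ax": 0, "ay": 0, "az": 0, "fingers": 0.3},
  {"dx": 0, "dy": -0.04, "dz": 0.2, "ax": 0, "ay": 0, "az": 0, "fingers": 0.3},
  {"dx": 0, "dy": -0.04, "dz": 0.2, "ax": 0, "ay": 0, "az": 0, "fingers": 0.3},
  {"dx": 0, "dy": -0.04, "dz": 0.2, "ax": 0, "ay": 0, "az": 0, "fingers": 0.3},
])

```text
clock: 8.3
ee_pos: [0.6207, 0.0219, 0.0362]
tool_rot: [-0.706, 0.707, 0.028, -0.027]
force: [2.8, -6.6, 2.5]
finger_gap: 0.509
```

```bash
python3 -c "
from h import *
rep()"
```

```text
8.3 [0.6207 0.0219 0.0362] F along -6.82 lat 2.23 z 2.51 face-pad0 3.85 mm lat -0.21 0.5092924743589062 tq [-1.5154 -0.4896 -0.0192]
```

apply_moves([
  {"dx": 0, "dy": 0, "dz": 0.1, "ax": 0, "ay": 0, "az": 0, "fingers": 0.3},
  {"dx": 0, "dy": 0, "dz": 0.2, "ax": 0, "ay": 0, "az": 0, "fingers": 0.3},
  {"dx": 0, "dy": 0, "dz": 0.2, "ax": 0, "ay": 0, "az": 0, "fingers": 0.3},
  {"dx": 0, "dy": 0, "dz": 0.2, "ax": 0, "ay": 0, "az": 0, "fingers": 0.3},
])

```text
clock: 8.63
ee_pos: [0.6206, 0.0233, 0.0362]
tool_rot: [-0.706, 0.707, 0.027, -0.027]
force: [1.9, -8.2, 2.6]
finger_gap: 0.507
```

```bash
python3 -c "
from h import *
rep()"
```

```text
8.6333 [0.6206 0.0233 0.0362] F along -8.34 lat 1.28 z 2.60 face-pad0 5.34 mm lat -0.20 0.506879360875805 tq [-1.7397 -0.5663 -0.0034]
```

apply_moves([
  {"dx": 0, "dy": 0, "dz": 0.1, "ax": 0, "ay": 0, "az": 0, "fingers": 0.3},
  {"dx": 0, "dy": 0, "dz": 0.2, "ax": 0, "ay": 0, "az": 0, "fingers": 0.3},
  {"dx": 0, "dy": 0, "dz": 0.2, "ax": 0, "ay": 0, "az": 0, "fingers": 0.3},
  {"dx": 0, "dy": 0, "dz": 0.2, "ax": 0, "ay": 0, "az": 0, "fingers": 0.3},
])

```text
clock: 8.97
ee_pos: [0.6205, 0.0248, 0.0361]
tool_rot: [-0.706, 0.708, 0.027, -0.027]
force: [2.8, -9.5, 1.8]
finger_gap: 0.507
```

```bash
python3 - <<'E'
from h import *
import cv2
rep()
f=arm.grab_frame("top")["image"][:,:,::-1];g=arm.grab_frame("scene")["image"][:,:,::-1];rep()
cv2.imwrite("pics/t7.png",cv2.resize(f[150:250,100:240],None,fx=5.5,fy=5.5,interpolation=2))
cv2.imwrite("pics/s7.png",cv2.resize(g[110:220,250:370],None,fx=5.4,fy=5.4,interpolation=2))
E
```

```text
8.9667 [0.6205 0.0248 0.0361] F along -9.67 lat 2.08 z 1.79 face-pad0 6.82 mm lat -0.23 0.5074871847686298 tq [-1.9073 -0.592   0.0016]
9.0667 [0.6205 0.0248 0.0362] F along -8.43 lat 1.56 z 1.67 face-pad0 6.83 mm lat -0.19 0.5005535376380011 tq [-1.9036 -0.6428 -0.0167]
```

View pics/t7.png

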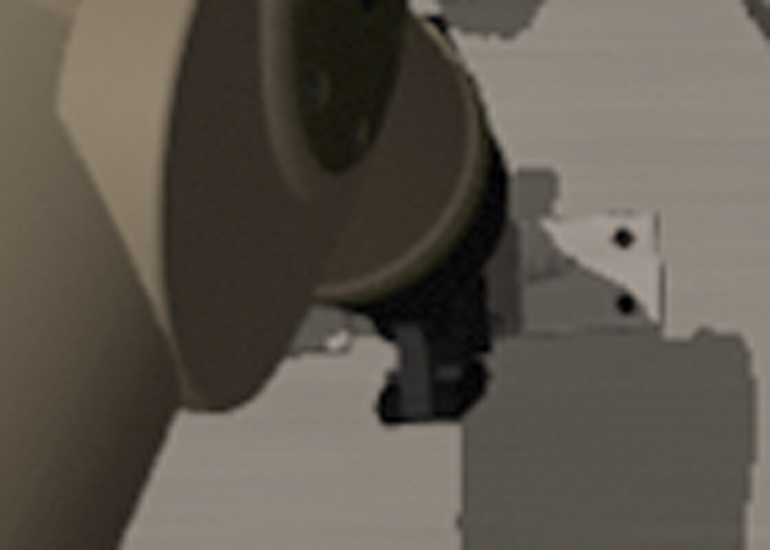

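View pics/s7.png

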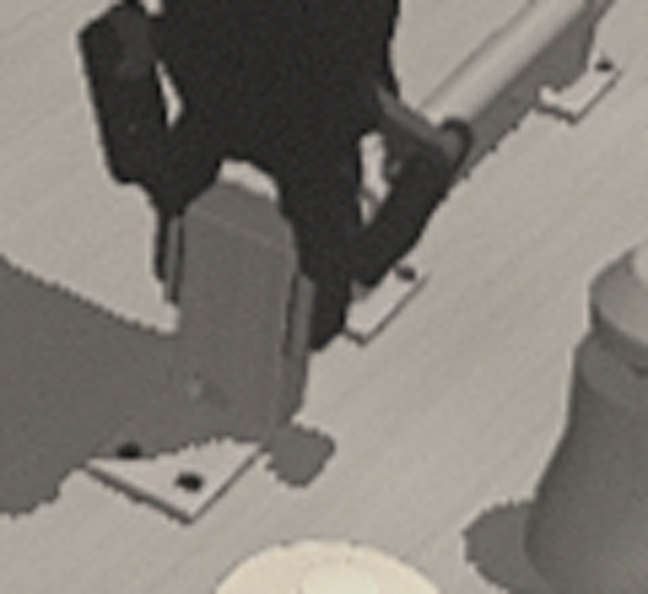

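```bash
python3 - <<'E'
from h import *
u=np.array([np.cos(np.radians(94.5)),np.sin(np.radians(94.5)),0]);n=np.array([u[1],-u[0],0])
pad=np.array([.6203,.0300,.006])
A={'holes scene':[atz('scene',*crop(a,b,250,110,5.4),.006) for a,b in[(130,452),(190,483)]],
'holes top':[atz('top',*crop(a,b,100,150,5.5),.006) for a,b in[(626,304),(624,238)]]}
for k,F in A.items():
  m=np.mean(F,0);print(k,'lat',(m-pad)@n*1000,'face along',(m-pad)@u*1000+52.7+12,np.degrees(np.arctan2(*(F[1]-F[0])[[1,0]])))
E
```

```text
holes scene lat -0.6620573564542699 face along 8.380483926116234 2.744520246483902
holes top lat -1.4677310154888563 face along 7.179303817011977 2.834140526405493
```

Image and force agree on roughly 7–9 mm of compression. One last 1.5 mm nudge, then hold.

apply_moves([
  {"dx": 0, "dy": 0, "dz": 0.1, "ax": 0, "ay": 0, "az": 0, "fingers": 0.3},
  {"dx": 0, "dy": 0, "dz": 0.15, "ax": 0, "ay": 0, "az": 0, "fingers": 0.3},
  {"dx": 0, "dy": 0, "dz": 0.15, "ax": 0, "ay": 0, "az": 0, "fingers": 0.3},
  {"dx": 0, "dy": 0, "dz": 0.15, "ax": 0, "ay": 0, "az": 0, "fingers": 0.3},
])

```text
clock: 9.4
ee_pos: [0.6204, 0.0259, 0.0361]
tool_rot: [-0.705, 0.708, 0.027, -0.027]
force: [2.9, -10.5, 1.0]
finger_gap: 0.506
```

```bash
python3 -c "
from h import *
rep()"
```

```text
9.4 [0.6204 0.0259 0.0361] F along -10.67 lat 2.08 z 1.02 face-pad0 7.88 mm lat -0.23 0.5061342434443991 tq [-2.1486 -0.5662  0.0359]
```

apply_moves([
  {"dx": 0, "dy": 0, "dz": 0, "ax": 0, "ay": 0, "az": 0, "fingers": 0.3},
  {"dx": 0, "dy": 0, "dz": 0, "ax": 0, "ay": 0, "az": 0, "fingers": 0.3},
  {"dx": 0, "dy": 0, "dz": 0, "ax": 0, "ay": 0, "az": 0, "fingers": 0.3},
  {"dx": 0, "dy": 0, "dz": 0, "ax": 0, "ay": 0, "az": 0, "fingers": 0.3},
  {"dx": 0, "dy": 0, "dz": 0, "ax": 0, "ay": 0, "az": 0, "fingers": 0.3},
  {"dx": 0, "dy": 0, "dz": 0, "ax": 0, "ay": 0, "az": 0, "fingers": 0.3},
  {"dx": 0, "dy": 0, "dz": 0, "ax": 0, "ay": 0, "az": 0, "fingers": 0.3},
  {"dx": 0, "dy": 0, "dz": 0, "ax": 0, "ay": 0, "az": 0, "fingers": 0.3},
  {"dx": 0, "dy": 0, "dz": 0, "ax": 0, "ay": 0, "az": 0, "fingers": 0.3},
  {"dx": 0, "dy": 0, "dz": 0, "ax": 0, "ay": 0, "az": 0, "fingers": 0.3},
  {"dx": 0, "dy": 0, "dz": 0, "ax": 0, "ay": 0, "az": 0, "fingers": 0.3},
  {"dx": 0, "dy": 0, "dz": 0, "ax": 0, "ay": 0, "az": 0, "fingers": 0.3},
])

```text
clock: 10.4
ee_pos: [0.6204, 0.0259, 0.0361]
tool_rot: [-0.705, 0.708, 0.027, -0.027]
force: [2.4, -10.0, 2.4]
finger_gap: 0.512
```

```bash
python3 - <<'E'
from h import *
import cv2
rep()
f=arm.grab_frame("top")["image"][:,:,::-1];g=arm.grab_frame("scene")["image"][:,:,::-1];rep()
cv2.imwrite("pics/t8.png",cv2.resize(f[150:250,100:240],None,fx=5.5,fy=5.5,interpolation=2))
cv2.imwrite("pics/s8.png",cv2.resize(g[110:220,250:370],None,fx=5.4,fy=5.4,interpolation=2))
E
```

```text
10.4 [0.6204 0.0259 0.0361] F along -10.13 lat 1.64 z 2.40 face-pad0 7.86 mm lat -0.22 0.5116716604551947 tq [-2.0995 -0.6593  0.0247]
10.5 [0.6204 0.0259 0.0361] F along -10.42 lat 0.96 z 2.81 face-pad0 7.87 mm lat -0.24 0.5096772324191522 tq [-2.1536 -0.6594 -0.022 ]
```

View pics/s8.png

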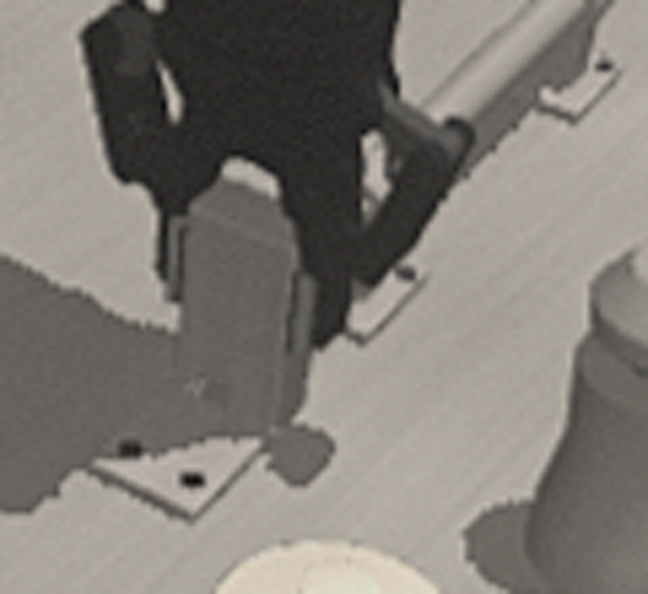

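View pics/t8.png

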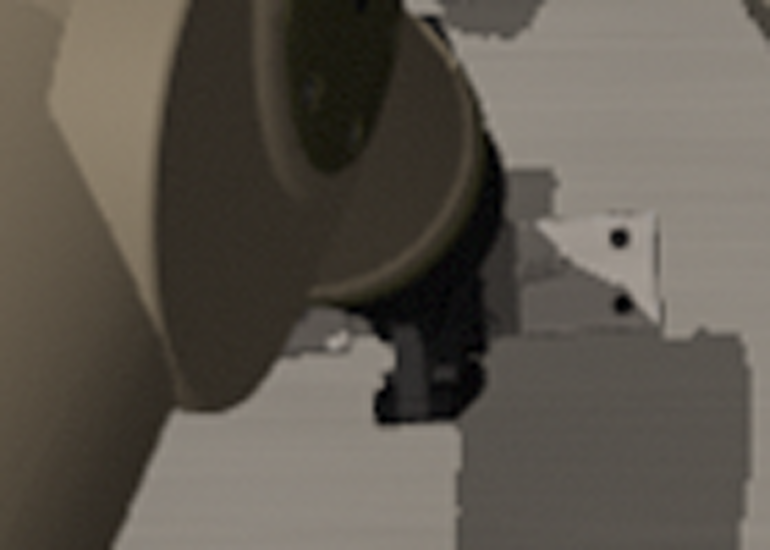

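The picture shows the bracket standing flat with its foot away from the rail, and the jar and grinder unmoved. Three independent estimates of the compression fall between 8 and 10 mm. I'll hold still to complete well over three seconds.

apply_moves([
  {"dx": 0, "dy": 0, "dz": 0, "ax": 0, "ay": 0, "az": 0, "fingers": 0.3},
  {"dx": 0, "dy": 0, "dz": 0, "ax": 0, "ay": 0, "az": 0, "fingers": 0.3},
  {"dx": 0, "dy": 0, "dz": 0, "ax": 0, "ay": 0, "az": 0, "fingers": 0.3},
  {"dx": 0, "dy": 0, "dz": 0, "ax": 0, "ay": 0, "az": 0, "fingers": 0.3},
  {"dx": 0, "dy": 0, "dz": 0, "ax": 0, "ay": 0, "az": 0, "fingers": 0.3},
  {"dx": 0, "dy": 0, "dz": 0, "ax": 0, "ay": 0, "az": 0, "fingers": 0.3},
  {"dx": 0, "dy": 0, "dz": 0, "ax": 0, "ay": 0, "az": 0, "fingers": 0.3},
  {"dx": 0, "dy": 0, "dz": 0, "ax": 0, "ay": 0, "az": 0, "fingers": 0.3},
  {"dx": 0, "dy": 0, "dz": 0, "ax": 0, "ay": 0, "az": 0, "fingers": 0.3},
  {"dx": 0, "dy": 0, "dz": 0, "ax": 0, "ay": 0, "az": 0, "fingers": 0.3},
  {"dx": 0, "dy": 0, "dz": 0, "ax": 0, "ay": 0, "az": 0, "fingers": 0.3},
  {"dx": 0, "dy": 0, "dz": 0, "ax": 0, "ay": 0, "az": 0, "fingers": 0.3},
])

```text
clock: 11.5
ee_pos: [0.6204, 0.0259, 0.0361]
tool_rot: [-0.705, 0.708, 0.027, -0.027]
force: [3.1, -9.8, 2.9]
finger_gap: 0.508
```

apply_moves([
  {"dx": 0, "dy": 0, "dz": 0, "ax": 0, "ay": 0, "az": 0, "fingers": 0.3},
  {"dx": 0, "dy": 0, "dz": 0, "ax": 0, "ay": 0, "az": 0, "fingers": 0.3},
  {"dx": 0, "dy": 0, "dz": 0, "ax": 0, "ay": 0, "az": 0, "fingers": 0.3},
  {"dx": 0, "dy": 0, "dz": 0, "ax": 0, "ay": 0, "az": 0, "fingers": 0.3},
  {"dx": 0, "dy": 0, "dz": 0, "ax": 0, "ay": 0, "az": 0, "fingers": 0.3},
  {"dx": 0, "dy": 0, "dz": 0, "ax": 0, "ay": 0, "az": 0, "fingers": 0.3},
  {"dx": 0, "dy": 0, "dz": 0, "ax": 0, "ay": 0, "az": 0, "fingers": 0.3},
  {"dx": 0, "dy": 0, "dz": 0, "ax": 0, "ay": 0, "az": 0, "fingers": 0.3},
  {"dx": 0, "dy": 0, "dz": 0, "ax": 0, "ay": 0, "az": 0, "fingers": 0.3},
  {"dx": 0, "dy": 0, "dz": 0, "ax": 0, "ay": 0, "az": 0, "fingers": 0.3},
  {"dx": 0, "dy": 0, "dz": 0, "ax": 0, "ay": 0, "az": 0, "fingers": 0.3},
  {"dx": 0, "dy": 0, "dz": 0, "ax": 0, "ay": 0, "az": 0, "fingers": 0.3},
])

```text
clock: 12.5
ee_pos: [0.6204, 0.0259, 0.0362]
tool_rot: [-0.705, 0.708, 0.027, -0.026]
force: [2.9, -10.4, 2.0]
finger_gap: 0.508
```

apply_moves([
  {"dx": 0, "dy": 0, "dz": 0, "ax": 0, "ay": 0, "az": 0, "fingers": 0.3},
  {"dx": 0, "dy": 0, "dz": 0, "ax": 0, "ay": 0, "az": 0, "fingers": 0.3},
  {"dx": 0, "dy": 0, "dz": 0, "ax": 0, "ay": 0, "az": 0, "fingers": 0.3},
  {"dx": 0, "dy": 0, "dz": 0, "ax": 0, "ay": 0, "az": 0, "fingers": 0.3},
  {"dx": 0, "dy": 0, "dz": 0, "ax": 0, "ay": 0, "az": 0, "fingers": 0.3},
  {"dx": 0, "dy": 0, "dz": 0, "ax": 0, "ay": 0, "az": 0, "fingers": 0.3},
])

```text
clock: 13.0
ee_pos: [0.6204, 0.0259, 0.0361]
tool_rot: [-0.705, 0.708, 0.027, -0.027]
force: [2.9, -10.1, 2.1]
finger_gap: 0.507
```

```bash
python3 - <<'E'
from h import *
rep()
F=[atz('scene',*crop(a,b,250,110,5.4),.006) for a,b in[(131,449),(193,480)]];G=[atz('top',*crop(a,b,100,150,5.5),.006) for a,b in[(624,304),(620,238)]]
u=np.array([np.cos(np.radians(94.5)),np.sin(np.radians(94.5)),0]);n=np.array([u[1],-u[0],0])
for q in(F,G):
  m=np.mean(q,0)-[.6203,.03,.006];print(m@n*1e3,m@u*1e3+64.7,np.degrees(np.arctan2(*(q[1]-q[0])[[1,0]])))
s,p,R=st();print('tilt',np.degrees(np.arccos(-R.as_matrix()[2,1])))
E
```

```text
13.0 [0.6204 0.0259 0.0361] F along -10.26 lat 2.09 z 2.10 face-pad0 7.89 mm lat -0.25 0.5070319244461955 tq [-2.0244 -0.63    0.0375]
-0.9401774384753135 10.07018051170104 3.6327026696138343
-1.3725082526972578 8.334398981025203 4.5607612252657495
tilt 0.1934277549438423
```

Everything is steady and consistent, so I'm handing it in.

```bash
python3 -c "
from h import *
print(arm.job_done())
rep()"
```

```text
the job is handed in; nothing more can be done
None
the job is handed in; nothing more can be done
```

I gripped the grey bracket from above with a 60 N squeeze and turned it to line up with the rail. I stood it on the ledge with its foot away from the rail and pushed it straight onto the plunger. I held it still for about 3.6 s and handed in while still gripping and pressing; the job reported no verdict.

**Last checks:**
- **Plunger depth:** I put it at about 8–10 mm in. The estimates spread a little: 7.9 mm from the arm position, 8.3 and 10.1 mm from the two cameras. The wrist force along the rail was 10.3 N, roughly 8 N after I subtract an estimated 2 N of ledge friction.
- **Centring and angle:** the bracket was within about 1.5 mm sideways and 1° of square. The tool tilt was 0.2°; I did not measure the bracket's own tilt separately.
- **Steadiness:** the arm position did not drift during the hold.
- **Other objects:** the jar and grinder looked unmoved in the last pictures. The mug was outside those crops and I did not look at it again, but the arm stayed well away from it.

The gripper hid the pad in both views at the end, so the depth and the contact come from force and geometry, not from seeing them.

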